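# Plant a clamp post in the vacuum-line base

## Task

Take the post with the yellow clamp head out of the wooden rack, feel for the plain hole in the aluminium socket block on the steel base plate, and push the post straight down past the stiff rubber stopper in the bore until it is fully home, so that the black line round its shaft is level with the top of the block. Let go and leave it standing there. Leave the blue and red posts standing in the rack and do not disturb the other things on the bench.

Things in the scene. Friction and masses are not known exactly. Their poses are not given: they have to be found in the camera images.
- post_yellow: The post to plant: upright steel shaft, 20 mm diameter, flat square-edged foot, with a yellow clamp head on top; 155 mm tall, 0.22 to 0.42 kg. Origin at the centre of the foot, z up along the shaft. A thin black line runs round the shaft 38 to 40 mm above the foot. It starts standing in one of the rack's three holes.
- post_yellow_head (a point): Centre of the yellow head, 132.5 mm above the foot. The head is a block 30 mm in the post's x, 44 mm in y, 45 mm tall (its top is the post's top): grip it on its flat +x and -x faces. A thumb screw sticks out to 34 mm from the axis at +y, two jaw stubs to 34 mm at -y: no gripping there.
- post_blue: Same post with a blue head, in another hole of the rack; leave it there.
- post_red: Same post with a red head, in another hole of the rack; leave it there.
- rack: Fixed wooden rack block 70 x 250 x 45 mm (x, y, z). Origin at the centre of its underside. Three loose holes of 24 mm at y = -80, 0 and 80 mm, x = 0, floor 12 mm above the table, so that 33 mm of each post is in the hole. Which post is in which hole varies.
- base: Fixed steel base plate 170 x 140 x 12 mm, origin at the centre of its underside. On it is bolted a fixed aluminium socket block 80 x 80 x 50 mm with one vertical unchamfered blind hole, 21.8 mm in diameter, in the block's middle. A post fully home in it has its foot 38 mm below the block's top, 24 mm above this origin.
- socket_top (a point): Point on the base plate's vertical centre axis at the height of the block's flat top, 62 mm above the base's origin. NOT the hole: the block is bolted through oversized slots, so the hole's axis lies up to 5 mm from here in x and in y, direction unknown. In the bore a black rubber stopper, 22 mm below the top, slides 16 mm down to its stop with about 8 N of friction, no spring.
- small_box: Bystander: brown cardboard box 90 x 130 x 70 mm, origin under its centre.
- jar: Bystander: amber jar with white cap, 52 mm diameter, 85 mm tall, origin under its centre; it stands between rack and base.
- beaker: Bystander: white open cup, 66 mm diameter, 80 mm tall, origin under its centre.
- wrench: Bystander: steel wrench 170 mm long lying on the bench, along its x axis.
- wash: Bystander: white bottle with blue cap, 64 mm diameter, 150 mm tall, origin under its centre.
Things that resemble listed ones, but are neither listed nor needed, are in the scene too. What is shaped like the post_yellow but turquoise is not meant.

How it is judged:
At the end, for the whole second after the job is handed in: The yellow-headed post stands upright (within 4.5 degrees) in the hole, within 10 mm of the base's axis, its foot less than 27.5 mm above the base's underside (home is 24), at rest, let go; the blue and red posts still stand in the rack (moved under 15 mm, tilted under 11 degrees) (z of post_yellow in the frame of base below 0.0275 m and horizontal distance between post_yellow and base below 0.01 m and angle between post_yellow's own z axis and vertical below 0.08 rad and linear speed of post_yellow below 0.02 m/s and contact force between post_yellow and the arm below 0.2 N and contact force between post_yellow and the fingers below 0.2 N and distance of each of post_blue, post_red from where it was at the start of the episode below 0.015 m and angle between each of post_blue, post_red's own z axis and vertical below 0.2 rad); the robot touches nothing.
It fails at once if the blue or the red post is pulled out of its place or knocked over (distance of any of post_blue, post_red from where it was at the start of the episode above 0.03 m or angle between any of post_blue, post_red's own z axis and vertical above 0.3 rad).
It fails at once if a bystander is pushed more than 30 mm (distance of any of small_box, jar, beaker, wrench, wash from where it was at the start of the episode above 0.03 m).
It also fails if it takes over 67 s, if anything falls off the work surface, if the arm or the gripper's body presses on something with over 40 N, if the wrist force passes 120 N, or if a joint passes its speed limit or range.

## Robot

A 7-joint arm with a two-finger parallel gripper is mounted at the origin on the work surface. World frame = base frame: x ahead of the robot, y to its left, z up, the work surface at z = 0. Lengths are in m, angles in rad, forces in N, time in s.
With the tool pointing down it reaches from about 0.4 to 0.85 m from the base axis. Payload 10.4 kg.
Tool frame: the origin (TCP) lies at the very end of the fingers, on their centre line; the grasp point (between the pads) lies 19 mm behind it; z points along the fingers, y is the direction in which the jaws open and shut (so a half turn about z gives the same grasp; the last joint's range is limited). The gripper opens to 85 mm and grips with 20 to 120 N. Pads are 22 mm wide; open, the fingers measure 114 mm over their backs; the gripper's body (76 mm by 85 mm) begins 54 mm behind the grasp point. The pads swing forward as they close: fully open they stand 13 mm farther back than shut.
Start: joints at [1.26, 0.332, -0.065, 1.46, 0.022, 1.35, -0.088], TCP at [0.177, -0.599, 0.231] pointing down, gripper open.
Joint ranges: [-2.6, 2.6], [-0.5, 2.12], [-1.47, 1.34], [0.16, 2.42], [-1.27, 4.41], [0.06, 2.06], [-2.6, 2.6]. Speed limits (rad/s): [2.22, 2.22, 2.79, 2.79, 3.14, 3.14, 3.14].

## Interface

Orientations are given as a rotation vector (axis times angle).
In Python, from workcell import ctrl gives the robot as it stands. The module is installed in compiled form; this text tells all that it offers. Calls block until the motion is done:
- ctrl.goto(position, orientation): joint-space move of the TCP to a pose.
- ctrl.servo_line(position, rotation=None, velocity=0.15): straight line of the TCP; rotation=None keeps the orientation; velocity is the mean speed in m/s.
- ctrl.move_joints(angles): joint-space move.
- ctrl.set_gripper(opening, effort=None): opening from 0.0 (shut) to 1.0 (fully open); effort is the grip in N (None keeps the last); returns when the fingers have stopped.
- ctrl.sleep(seconds).
- ctrl.solve_ik(position, orientation): joint angles nearest the present ones, or None.
- ctrl.sense(): the state.
- ctrl.camera(name): name is "side" or "top"; returns a dict with "img" (480x640x3 uint8, red, green, blue), "K" (3x3 intrinsics, pixels), "dist" ([k1, k2, p1, p2, k3] as OpenCV has them; the pictures are not rectified), "R" (3x3) and "t" (3): a world point X has camera coordinates R X + t. Camera axes: x right, y down, z forward; pixel columns grow to the right and rows downward; lengths in m; the calibration is good to about 2 mm. A picture is of the moment at which its call begins. There is no depth.
A pose or a line that the arm cannot do raises ctrl.MotionError and nothing moves.
- ctrl.hand_in(): hands the job in, once; it reports no verdict.
Trained networks look in the newest picture that a camera, given by its name, has taken for a name from the list of things; names that differ only in an ending like _2 or _b are one class to them, and where a whole thing is asked for, a point or a joint stands for the part that bears it (a point fixed in the world has none). Each returns a list of dicts, best first, with "score" (0 to 1); they miss things now and then, are a little off and sometimes report something else, mostly with a low value. They report only what shows in the picture. A call takes as long as a camera call. They do not tell look-alikes from the thing itself.
- ctrl.recognise(name, camera): "position" ([x, y, z] in m, in the coordinates of the camera as it stood for that picture, good to about 4 mm: the middle of the surface that is visible of it).
- ctrl.masks_of(name, camera): "region" (480x640 bool, what is visible of it).
The state is a dict: "time_s": time; "q": joint angles; "joint_vel": joint speeds; "joint_efforts": joint torques, N m; "ee_pos": TCP position; "tcp_rot": TCP orientation; "force": force on the tool from outside, world axes, zero at the start; "wrist_torque": the same for the moment, N m; "gripper_width": opening from 0.0 (shut) to 1.0 (fully open).
Only numpy, scipy, OpenCV 4.12 (cv2) and the standard library are available. Lean on these libraries where they do the work, as an engineer would, in place of code of your own. Each camera call takes 0.05 s, during which the arm holds its last target.

## Working session

There is one attempt and no reset: what is moved stays moved. The work goes in short steps, each a Python script; the robot and the scene stay as the last script left them, time stands still between calls to the robot, and variables do not carry over. Pictures are saved under pics/ and viewed, and the job is handed in when it is done.

```bash
mkdir -p pics; ls; python3 - <<'E'
from workcell import ctrl
import cv2,numpy as np
s=ctrl.sense();print(s['time_s'],s['ee_pos'],s['tcp_rot'],s['force'],s['gripper_width'])
for c in ('side','top'):
    d=ctrl.camera(c);cv2.imwrite(f'pics/{c}0.png',d['img'][:,:,::-1])
    R,t=d['R'],d['t'];print(c,'pos',-R.T@t);print(R.round(3).tolist(),d['K'].round(1).tolist(),np.array(d['dist']).round(4))
    for n in ('post_yellow','post_yellow_head','post_blue','post_red','rack','base','jar','beaker','wash','small_box','wrench'):
        try:
            for r in ctrl.recognise(n,c)[:4]:
                print(n,round(r['score'],2),(R.T@(np.array(r['position'])-t)).round(4))
        except Exception as e: print(n,e)
E
```

```text
pics
0.0 [ 0.17728816 -0.59892873  0.23051878] [-3.10770914e+00 -4.50303620e-01  3.46858405e-04] [-0.15215802 -0.19809816  0.01259076] 0.9984711901578012
side pos [0.21455655 0.93354389 0.78628066]
[[-0.912, -0.41, 0.021], [-0.247, 0.508, -0.825], [0.328, -0.758, -0.565]] [[453.3, 0.0, 315.2], [0.0, 453.3, 238.2], [0.0, 0.0, 1.0]] [0.0132 0.     0.     0.     0.    ]
post_yellow 0.7 [ 0.6708 -0.3215  0.1265]
post_yellow 0.64 [ 0.5227 -0.3424  0.1371]
post_yellow_head 0.89 [ 0.5201 -0.3449  0.1374]
post_yellow_head 0.76 [ 0.6658 -0.3186  0.1307]
post_blue 0.69 [ 0.5412 -0.1843  0.1419]
post_blue 0.53 [ 0.7384 -0.1551  0.0602]
post_red 0.88 [ 0.5305 -0.2677  0.1407]
rack 0.75 [ 0.5231 -0.221   0.0432]
base 0.83 [0.5283 0.2605 0.0181]
jar 0.85 [0.5746 0.0006 0.0591]
jar 0.52 [ 0.5317 -0.265   0.1408]
beaker 0.68 [0.4283 0.0258 0.0565]
beaker 0.47 [ 0.5223 -0.2173  0.0423]
wash 0.53 [ 0.5731 -0.4842  0.1158]
wash 0.27 [ 0.522  -0.218   0.0431]
wrench 0.96 [0.5343 0.4792 0.0108]
top pos [0.44254327 0.01102056 1.21307484]
[[-0.029, -0.999, 0.024], [-0.989, 0.025, -0.143], [0.143, -0.027, -0.989]] [[476.0, 0.0, 324.3], [0.0, 476.0, 237.5], [0.0, 0.0, 1.0]] [-0.0019  0.      0.      0.      0.    ]
post_yellow 0.76 [ 0.5272 -0.344   0.168 ]
post_yellow 0.58 [ 0.6719 -0.3196  0.1449]
post_yellow_head 0.96 [ 0.5272 -0.3489  0.1676]
post_yellow_head 0.95 [ 0.6704 -0.3229  0.147 ]
post_yellow_head 0.64 [ 0.5723 -0.0181  0.0894]
post_blue 0.87 [ 0.5464 -0.1918  0.1658]
post_red 0.82 [ 0.5349 -0.2675  0.1657]
rack 0.9 [ 0.5287 -0.2572  0.0453]
base 0.88 [0.5354 0.2233 0.0161]
jar 0.72 [ 0.5728 -0.0191  0.0905]
beaker 0.75 [0.4373 0.0061 0.0179]
beaker 0.2 [ 0.5372 -0.2674  0.1661]
wash 0.83 [ 0.5727 -0.4802  0.0993]
small_box 0.66 [ 0.7448 -0.1778  0.0765]
wrench 0.89 [0.5336 0.4771 0.0056]
```

View pics/side0.png

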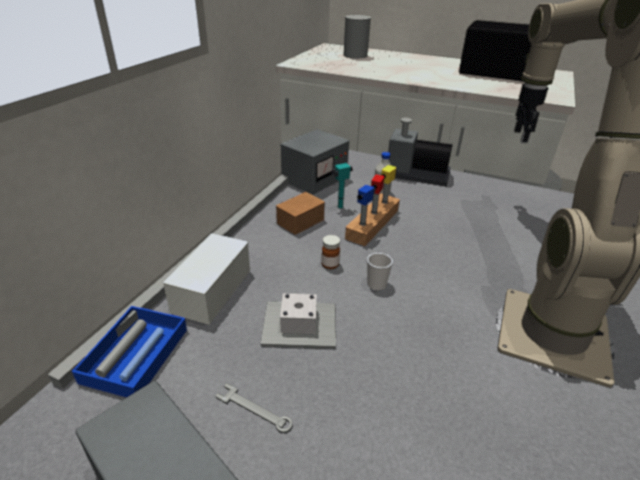

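View pics/top0.png

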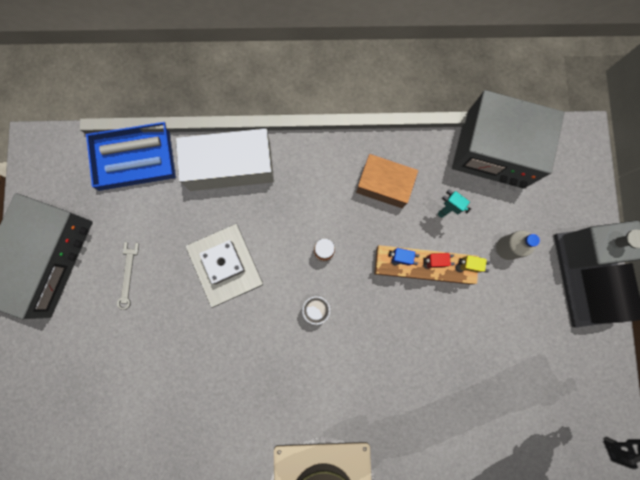

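```bash
python3 - <<'E'
import cv2,numpy as np
t=cv2.imread('pics/top0.png');s=cv2.imread('pics/side0.png')
a=cv2.resize(t[215:315,180:270],None,fx=6,fy=6,interpolation=cv2.INTER_CUBIC)
b=cv2.resize(t[180:300,370:500],None,fx=5,fy=5,interpolation=cv2.INTER_CUBIC)
c=cv2.resize(s[280:355,255:345],None,fx=6,fy=6,interpolation=cv2.INTER_CUBIC)
d=cv2.resize(s[150:250,320:420],None,fx=6,fy=6,interpolation=cv2.INTER_CUBIC)
for n,i in zip(('ta','tb','sc','sd'),(a,b,c,d)): cv2.imwrite(f'pics/{n}.png',i)
E
```

```text
(no output)
```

View pics/ta.png

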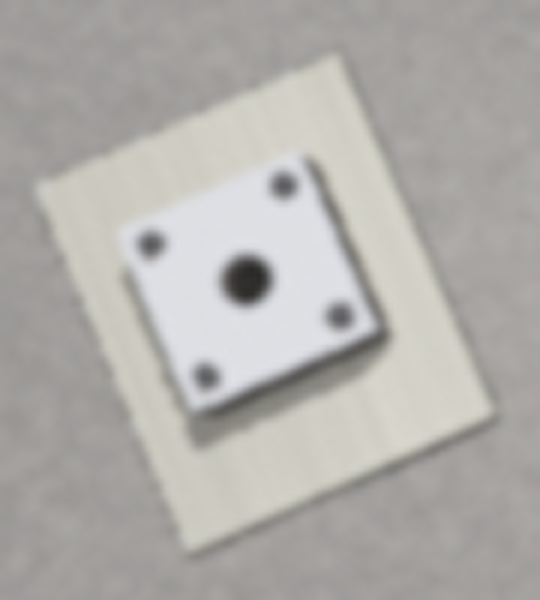

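View pics/tb.png

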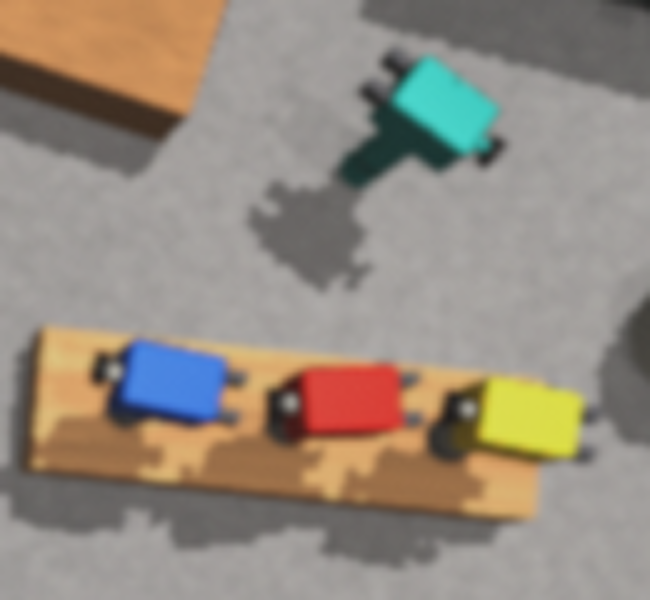

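View pics/sc.png

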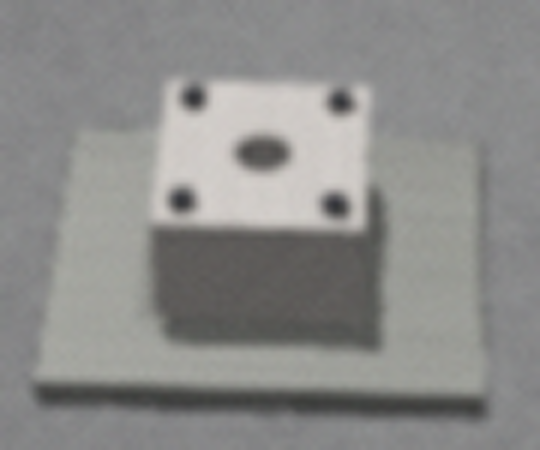

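View pics/sd.png

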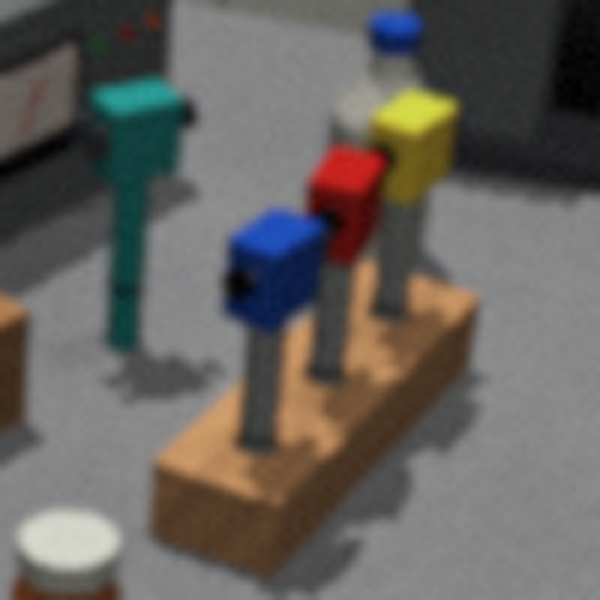

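```bash
cat > h.py <<'E'
from workcell import ctrl
import cv2,numpy as np
from scipy.spatial.transform import Rotation as Ro
def unproj(d,px,z):
    px=np.array(px,float).reshape(-1,1,2)
    n=cv2.undistortPoints(px,d['K'],np.array(d['dist'],float)).reshape(-1,2)
    R,t=d['R'],d['t'];C=-R.T@t
    r=np.c_[n,np.ones(len(n))]@R
    return C+r*((z-C[2])/r[:,2])[:,None]
def down(yaw):
    # tool z down, tool y at angle yaw in world xy
    y=np.array([np.cos(yaw),np.sin(yaw),0]);z=np.array([0,0,-1.]);x=np.cross(y,z)
    return Ro.from_matrix(np.c_[x,y,z]).as_rotvec()
def rect(d,mask,z):
    m=mask.astype(np.uint8);n,l,st,ce=cv2.connectedComponentsWithStats(m)
    if n<2: return
    k=1+np.argmax(st[1:,4]); c,_=cv2.findContours((l==k).astype(np.uint8),0,cv2.CHAIN_APPROX_NONE)
    P=unproj(d,c[0].reshape(-1,2).astype(float),z)[:,:2]
    (cx,cy),(w,h),a=cv2.minAreaRect((P*1000).astype(np.float32)); return cx/1000,cy/1000,w,h,a
E
python3 - <<'E'
from h import *
d=ctrl.camera('top');s=ctrl.camera('side')
hsv=cv2.cvtColor(d['img'],cv2.COLOR_RGB2HSV)
x0,y0=425,235
m=np.zeros((480,640),bool);m[235:300,430:500]=((hsv[...,0]>24)&(hsv[...,0]<36)&(hsv[...,1]>140)&(hsv[...,2]>170))[235:300,430:500]
print('head',rect(d,m,.167))
for c,cam in (('top',d),('side',s)):
  for n,z in (('base',.012),('rack',.045)):
    r=ctrl.masks_of(n,c)
    if r: print(c,n,r[0]['score'],rect(cam,r[0]['region'],z))
# hole + bolts
for nm,cam,(X0,X1,Y0,Y1) in (('top',d,(200,245,238,285)),('side',s,(280,319,292,320))):
    g=cv2.cvtColor(cam['img'],cv2.COLOR_RGB2GRAY).astype(float);w=g[Y0:Y1,X0:X1]
    n,l,st,ce=cv2.connectedComponentsWithStats((w<150).astype(np.uint8))
    for k in range(1,n):
        if st[k,4]<5: continue
        mm=cv2.dilate((l==k).astype(np.uint8),np.ones((3,3)))>0
        yy,xx=np.nonzero(mm);wt=np.clip(200-w[mm],0,None)
        p=[X0+(xx*wt).sum()/wt.sum(),Y0+(yy*wt).sum()/wt.sum()]
        print(nm,st[k,4],np.round(p,2),unproj(cam,p,.062)[0].round(4))
E
```

```text
head (0.5277381591796875, -0.3525356750488281, 41.610595703125, 28.274694442749023, 76.4747314453125)
top base 0.68 (0.5526181030273437, 0.2322191619873047, 176.15757751464844, 142.0567626953125, 23.68875503540039)
top rack 0.6 (0.536753173828125, -0.27171234130859373, 255.761474609375, 74.12796020507812, 82.433349609375)
side base 0.72 (0.5505496826171875, 0.2375594482421875, 170.67138671875, 148.2769775390625, 23.3656005859375)
side rack 0.62 (0.5363841552734375, 0.2670751953125, 162.3722381591797, 141.82928466796875, 22.87379264831543)
top 190 [231.19 272.86] [0.5282 0.2058 0.062 ]
top 10 [226.86 245.44] [0.595  0.2162 0.062 ]
top 13 [204.73 255.31] [0.5724 0.2694 0.062 ]
top 54 [220.71 261.23] [0.557  0.2309 0.062 ]
top 13 [236.24 267.24] [0.5414 0.1936 0.062 ]
top 9 [213.95 277.38] [0.5185 0.247  0.062 ]
side 17 [281.05 295.47] [0.6091 0.2177 0.062 ]
side 92 [303.25 295.1 ] [0.562  0.1937 0.062 ]
side 42 [298.28 305.06] [0.5575 0.2299 0.062 ]
side 19 [284.85 313.04] [0.5735 0.2668 0.062 ]
side 108 [301.8  317.28] [0.5328 0.2625 0.062 ]
side 19 [310.48 314.  ] [0.5195 0.2446 0.062 ]
```

```bash
python3 - <<'E'
from h import *
ctrl.set_gripper(0.8,effort=60)
p=ctrl.sense()['ee_pos']
ctrl.servo_line([p[0],p[1],.32],velocity=.15)
for y in (-12.5,167.5):
    for P in ([.5277,-.3525,.32],[.5277,-.3525,.126],[.557,.2305,.3],[.557,.2305,.1]):
        q=ctrl.solve_ik(P,down(np.deg2rad(y)));print(y,P,None if q is None else np.round(q,2))
E
```

```text
-12.5 [0.5277, -0.3525, 0.32] [ 0.83  0.36 -0.43  1.27  0.15  1.55  0.2 ]
-12.5 [0.5277, -0.3525, 0.126] [ 0.85  0.46 -0.44  1.54  0.21  1.18  0.16]
-12.5 [0.557, 0.2305, 0.3] [ 0.39  0.52 -1.24  1.37  0.49  1.59 -1.01]
-12.5 [0.557, 0.2305, 0.1] [ 0.33  0.64 -1.07  1.63  0.59  1.23 -1.09]
167.5 [0.5277, -0.3525, 0.32] [-0.24  0.52  1.16  1.33 -0.48  1.58 -2.5 ]
167.5 [0.5277, -0.3525, 0.126] [-0.27  0.72  1.16  1.6  -0.68  1.28 -2.35]
167.5 [0.557, 0.2305, 0.3] [ 0.39  0.52 -1.24  1.37  0.49  1.59  2.13]
167.5 [0.557, 0.2305, 0.1] [ 0.41  0.75 -1.25  1.63  0.74  1.31  1.97]
```

```bash
python3 - <<'E'
from h import *
o=down(np.deg2rad(-12.5))
ctrl.goto([.5277,-.3515,.27],o)
ctrl.servo_line([.5277,-.3515,.127],velocity=.12)
s=ctrl.sense();print(s['time_s'],s['ee_pos'],s['force'])
for c in('top','side'):
    d=ctrl.camera(c);cv2.imwrite(f'pics/g_{c}.png',d['img'][:,:,::-1])
t=cv2.imread('pics/g_top.png')[190:300,390:520];u=cv2.imread('pics/g_side.png')[110:230,330:450]
cv2.imwrite('pics/g.png',np.hstack([cv2.resize(t,(400,340)),cv2.resize(u,(340,340))]))
E
```

```text
5.4917 [ 0.52814981 -0.35172293  0.12790223] [-0.1618054  -0.33907107  0.41878168]
```

View pics/g.png

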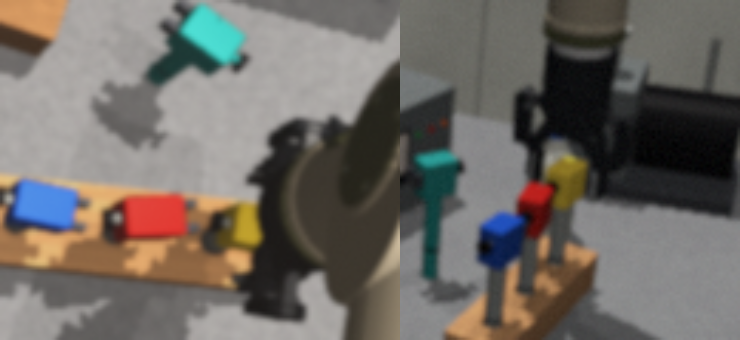

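The yellow head sits between the open fingers (right panel, about (565,180)) and nothing is touching. I'll close and lift.

```bash
python3 - <<'E'
from h import *
ctrl.set_gripper(0.0,effort=100)
s=ctrl.sense();print(s['time_s'],s['gripper_width']*85,s['ee_pos'],s['force'])
p=s['ee_pos']
ctrl.servo_line([p[0],p[1],.17],velocity=.1)
s=ctrl.sense();print(s['force'],s['wrist_torque'],s['gripper_width']*85)
ctrl.servo_line([p[0],p[1],.33],velocity=.15)
ctrl.sleep(.3)
s=ctrl.sense();print(s['time_s'],s['force'],s['wrist_torque'],s['gripper_width']*85,s['ee_pos'])
for c in('top','side'):
    d=ctrl.camera(c);cv2.imwrite(f'pics/l_{c}.png',d['img'][:,:,::-1])
u=cv2.imread('pics/l_side.png')[70:230,330:450]
cv2.imwrite('pics/l.png',cv2.resize(u,None,fx=3.7,fy=3.7))
E
```

```text
6.025 28.992106486161077 [ 0.52810345 -0.3516422   0.12745387] [ 1.02127292 -0.16665922  2.31992136]
[ 0.12400754  0.04118062 -2.76216124] [ 0.01506784  0.01995924 -0.01996569] 28.97800006579308
8.125 [ 0.53502746  0.63770575 -2.62426914] [-0.01674525  0.00043267  0.05698854] 28.74927101575987 [ 0.52800205 -0.35163257  0.32965645]
```

View pics/l.png

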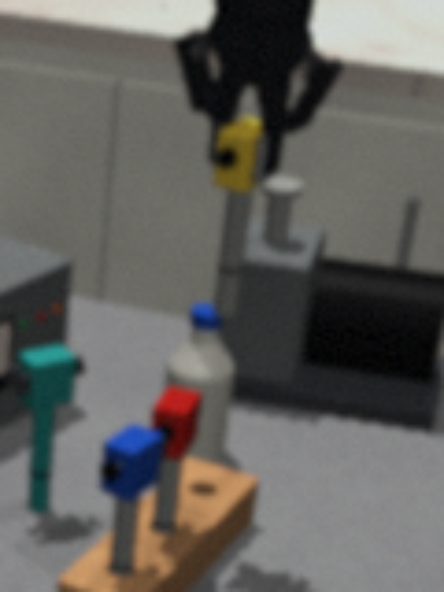

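```bash
python3 - <<'E'
from h import *
o=down(np.deg2rad(-12.5))
try:
    ctrl.servo_line([.557,.2305,.33],velocity=.2)
except ctrl.MotionError as e:
    print(e); raise
ctrl.servo_line([.557,.2305,.19],velocity=.12)
ctrl.sleep(.3)
s=ctrl.sense();print(s['time_s'],s['q'].round(2) if hasattr(s['q'],'round') else s['q'],s['force'],s['wrist_torque'],s['ee_pos'])
for c in('top','side'):
    d=ctrl.camera(c);cv2.imwrite(f'pics/m_{c}.png',d['img'][:,:,::-1])
u=cv2.imread('pics/m_side.png')[225:345,250:350];t=cv2.imread('pics/m_top.png')[200:320,170:290]
cv2.imwrite('pics/m.png',np.hstack([cv2.resize(u,(450,540)),cv2.resize(t,(350,540))]))
E
```

```text
12.9083 [ 0.12  0.4  -0.75  1.55  0.28  1.3  -0.88] [-0.57730128  0.59127344 -2.52493357] [ 0.00212332 -0.03546546 -0.00040573] [0.55711807 0.23053592 0.1902744 ]
```

View pics/m.png

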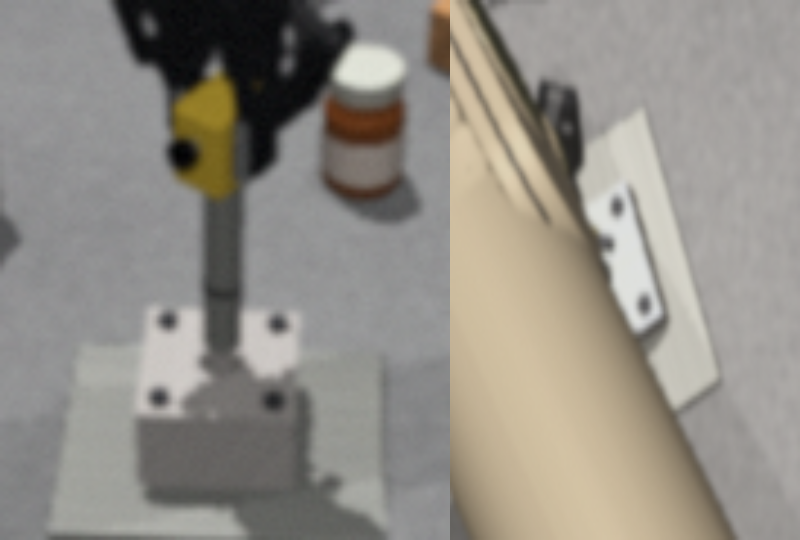

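```bash
python3 - <<'E'
from h import *
d=ctrl.camera('side');g=cv2.cvtColor(d['img'],cv2.COLOR_RGB2GRAY).astype(float)
np.set_printoptions(linewidth=200)
print(g[266:312:2,288:312].astype(int))
rv=cv2.Rodrigues(d['R'])[0]
for z in (.19,.16,.13,.1,.0745,.062):
    p=np.array([[.5575,.2299,z]]);q,_=cv2.projectPoints(p,rv,d['t'],d['K'],np.array(d['dist'],float));print(z,q.ravel())
E
```

```text
[[146 144 139 131 121 111 103  97  96  99 101  91  89  81  76  79  99 125 145 150 151 147 145 147]
 [146 149 148 148 151 142 125 100  87  89  91  87  84  72  68  83 120 141 150 151 150 148 147 149]
 [141 144 148 148 150 145 127  95  71  70  78  75  71  70  70  84 115 141 148 146 148 149 151 148]
 [146 146 150 150 149 150 132  99  74  69  72  74  72  69  69  83 117 140 152 147 148 149 149 148]
 [146 143 147 147 150 146 134  99  73  71  73  71  72  69  67  82 116 140 150 148 149 147 145 146]
 [147 148 144 145 148 144 130  98  72  72  74  73  74  72  69  88 125 143 149 151 151 146 145 144]
 [148 149 149 149 147 145 125  98  70  68  77  73  72  71  69  95 126 142 146 147 146 146 145 146]
 [146 147 146 147 146 144 130  96  72  68  73  77  71  68  70  95 127 145 150 151 148 148 145 148]
 [149 149 148 149 149 147 131  98  72  71  73  75  74  72  74  96 129 147 151 154 153 148 148 147]
 [149 149 150 152 153 147 129  97  71  69  74  76  71  70  73  94 129 146 152 152 150 150 149 149]
 [148 146 147 149 149 148 129  92  71  68  74  74  70  67  71  91 129 149 150 150 149 148 146 147]
 [150 148 1
[... 677 characters left out ...]
195]
 [202 202 202 201 201 200 186 154 108  83  75  77  78  86 120 166 193 201 198 201 201 199 201 201]
 [201 201 201 201 198 184 150 109  96  91  95  94  92  94 103 128 163 188 199 201 200 201 202 201]
 [201 203 203 204 199 183 149 111  95  92  95 100  93  90  88  99 125 153 180 196 202 201 202 199]
 [201 203 202 203 203 199 190 176 145 117 102 106 103 107 109 109 111 118 142 167 172 167 163 166]
 [201 203 203 200 195 178 150 136 127 119 114 112 115 117 114 114 112 111 113 115 115 113 113 110]]
0.19 [298.28037104 261.19894645]
0.16 [298.28052272 272.04390432]
0.13 [298.28042713 282.52871372]
0.1 [298.28010818 292.67144347]
0.0745 [298.27967768 301.03642434]
0.062 [298.27941713 305.05405505]
```

```bash
python3 - <<'E'
from h import *
x,y=.5583,.2311
ctrl.servo_line([x,y,.182],velocity=.05)
s=ctrl.sense();print(s['time_s'],s['force'],s['ee_pos']);f0=s['force'][2]
z=.182
while z>.171:
    z-=.001
    ctrl.servo_line([x,y,z],velocity=.03)
    s=ctrl.sense();print(round(s['time_s'],2),round(z,4),s['force'].round(1),np.round(s['wrist_torque'],2),s['ee_pos'].round(4))
    if s['force'][2]-f0>7: break
E
```

```text
13.375 [-0.1524706   0.11986436 -3.38903256] [0.55805042 0.23097754 0.18135263]
13.62 0.181 [ 0.9  0.3 -2.6] [0.03 0.   0.06] [0.5583 0.2311 0.181 ]
13.88 0.18 [ 0.5  0.3 -3.2] [-0.05  0.03 -0.01] [0.5583 0.2311 0.18  ]
14.12 0.179 [ 0.4  0.5 -1.8] [ 0.01 -0.01 -0.02] [0.5583 0.2311 0.179 ]
14.38 0.178 [ 0.2 -0.7 -3. ] [ 0.   -0.03 -0.01] [0.5583 0.2311 0.1779]
14.62 0.177 [-0.1 -0.2 -0.1] [-0.01  0.04 -0.03] [0.5584 0.2312 0.1773]
14.88 0.176 [-2.7 -0.7  7.4] [-0.34  0.55 -0.09] [0.5586 0.2314 0.177 ]
```

```bash
python3 - <<'E'
from h import *
cx,cy=.5580,.2313
zc=.1763
f0=-2.7
# archimedean spiral, pitch 1.2mm, step 0.9
pts=[(0,0)];th=0.0
u0=np.deg2rad(135)
while True:
    r=1.2*th/(2*np.pi)
    th+=0.9/max(r,.6) 
    r=1.2*th/(2*np.pi)
    if r>4.2: break
    pts.append((r*np.cos(th+u0)/1e3,r*np.sin(th+u0)/1e3))
print(len(pts))
for i,(a,b) in enumerate(pts):
    ctrl.servo_line([cx+a,cy+b,zc],velocity=.03)
    s=ctrl.sense();f=s['force'];e=s['ee_pos']
    print(i,round(s['time_s'],2),np.round([cx+a,cy+b],4),f.round(1),np.round(s['wrist_torque'],2),e.round(5))
    if f[2]<0.5 and e[2]<zc+.0003:
        print('IN?');break
    if s['time_s']>27: break
E
```

```text
52
0 15.12 [0.558  0.2313] [-1.3 -1.6  5.9] [-0.32  0.25 -0.02] [0.55842 0.23141 0.17706]
1 15.38 [0.5578 0.2311] [-0.3 -0.9  5.6] [-0.23  0.05  0.  ] [0.55833 0.2313  0.17707]
2 15.62 [0.5583 0.2308] [-1.5  0.6  6.3] [-0.17  0.5  -0.06] [0.55854 0.23127 0.17705]
3 15.88 [0.5587 0.2318] [-2.4 -2.   8. ] [-0.67  0.89 -0.08] [0.55875 0.23174 0.177  ]
4 16.12 [0.5579 0.2324] [-1.  -2.4  6.8] [-0.9   0.22 -0.02] [0.55844 0.23186 0.17698]
5 16.38 [0.557  0.2321] [ 1.7 -1.8  5.7] [-0.76 -0.6  -0.  ] [0.55801 0.2317  0.17703]
6 16.62 [0.5566 0.2312] [ 3.9 -1.   5.1] [-0.36 -1.34  0.04] [0.55776 0.23124 0.17704]
7 16.88 [0.5569 0.2303] [2.3 0.1 5.2] [ 0.17 -1.16  0.04] [0.55781 0.23091 0.17707]
8 17.12 [0.5576 0.2297] [1.3 1.  6.5] [ 0.36 -0.64  0.04] [0.55809 0.23075 0.17707]
9 17.38 [0.5585 0.2297] [-0.3  1.3  7.7] [ 0.25  0.07 -0.01] [0.55843 0.23087 0.17703]
10 17.62 [0.5594 0.2301] [-2.8  0.6  8.9] [-0.01  0.76 -0.02] [0.55879 0.23114 0.17697]
11 17.88 [0.5599 0.2309] [-3.4 -1.5 10.6] [-0.45  1.15 -0.08] [0.55901 0.23153 0.17688]
12 18.12 [0.5599 0.2318] [-3.6 -2.9 11.9] [-0.9   1.26 -0.06] [0.55913 0.23195 0.17687]
13 18.38 [0.5596 0.2326] [-3.6 -4.3 11.3] [-1.24  1.08 -0.01] [0.559   0.23224 0.17681]
14 18.62 [0.5589 0.2333] [-2.1 -4.8  9.7] [-1.52  0.57 -0.01] [0.55873 0.23245 0.17677]
15 18.88 [0.5581 0.2335] [ 0.1 -5.   8.3] [-1.56 -0.09  0.02] [0.55836 0.23244 0.17675]
16 19.12 [0.5572 0.2335] [ 1.8 -3.2  7.2] [-1.43 -0.74 -0.02] [0.55799 0.23231 0.17682]
17 19.38 [0.5563 0.233 ] [ 1.1 -0.2 -3.3] [ 0.05 -0.53  0.06] [0.55633 0.23264 0.17602]
IN?
```

```bash
python3 - <<'E'
from h import *
x,y=.5563,.2327
for z in (.1745,.173,.171,.169,.167):
    ctrl.servo_line([x,y,z],velocity=.03)
    s=ctrl.sense();f=s['force'];e=s['ee_pos']
    print(round(s['time_s'],2),z,f.round(1),np.round(s['wrist_torque'],2),e.round(5))
    if f[2]>8: break
E
```

```text
19.62 0.1745 [ 3.4  0.6 -4.8] [ 0.33 -1.11  0.01] [0.55608 0.23282 0.17377]
19.88 0.173 [ 3.   0.7 -4.9] [ 0.35 -1.01 -0.01] [0.55608 0.23282 0.1726 ]
20.12 0.171 [ 3.   1.5 -5.1] [ 0.38 -0.97  0.04] [0.55615 0.23275 0.17073]
20.38 0.169 [ 2.4  0.6 -4.4] [ 0.41 -0.85 -0.01] [0.55621 0.2327  0.16879]
20.62 0.167 [ 2.2  1.5 -4.6] [ 0.4  -0.76  0.08] [0.5562  0.23269 0.16677]
```

```bash
python3 - <<'E'
from h import *
x,y=.5566,.2329
z=.167
while z>.1375:
    z-=.002
    ctrl.servo_line([x,y,z],velocity=.03)
    s=ctrl.sense();f=s['force'];e=s['ee_pos']
    print(round(s['time_s'],2),round(z,4),f.round(1),np.round(s['wrist_torque'],2),e.round(5),round(s['gripper_width']*85,1))
    if f[2]>25: break
    if abs(f[0])>2: x+=np.sign(f[0])*.0002
    if abs(f[1])>2: y+=np.sign(f[1])*.0002
E
```

```text
20.88 0.165 [ 1.6 -0.4 -4.6] [ 0.23 -0.4   0.01] [0.55639 0.23281 0.16471] 28.8
21.12 0.163 [ 1.   0.6 -4.1] [ 0.11 -0.3  -0.01] [0.55644 0.23281 0.16278] 28.6
21.38 0.161 [ 0.   0.9 -2.9] [ 0.04 -0.15 -0.04] [0.55648 0.23284 0.16082] 28.5
21.62 0.159 [ 0.6  0.  -3.2] [ 0.01 -0.11  0.01] [0.55651 0.23282 0.1588 ] 28.9
21.88 0.157 [ 0.2  0.7 -2.6] [-0.   -0.06  0.04] [0.55653 0.23285 0.15683] 28.7
22.12 0.155 [ 0.7 -0.2 -1.6] [ 0.07 -0.12  0.04] [0.55666 0.23297 0.15505] 28.9
22.38 0.153 [-0.3 -0.3  2.6] [-0.12  0.11  0.02] [0.55675 0.23301 0.15331] 28.7
22.62 0.151 [0.6 0.1 3.5] [-0.03  0.05 -0.  ] [0.55674 0.23298 0.15114] 29.0
22.88 0.149 [ 0.4 -0.5  2.5] [ 0.08 -0.08  0.01] [0.55672 0.23299 0.14904] 29.1
23.12 0.147 [-0.2  0.8  1.8] [ 0.11 -0.24 -0.01] [0.55672 0.23292 0.14696] 28.7
23.38 0.145 [1.3 0.3 2. ] [ 0.12 -0.29 -0.01] [0.55667 0.2329  0.1449 ] 28.5
23.62 0.143 [ 1.3 -0.7  2.4] [ 0.08 -0.35 -0.01] [0.5567  0.2329  0.14294] 28.9
23.88 0.141 [1.7 0.3 1.5] [ 0.17 -0.44 -0.06] [0.55668 0.23288 0.14091] 29.0
24.12 0.139 [ 0.2 -0.2  5.4] [-0.01 -0.09 -0.04] [0.55673 0.23299 0.13933] 28.8
24.38 0.137 [-4.  -1.5 20.6] [-0.64  1.28 -0.03] [0.55697 0.2334  0.13916] 28.5
```

```bash
python3 - <<'E'
from h import *
e=ctrl.sense()['ee_pos']
ctrl.servo_line([.5568,.2331,.139],velocity=.03)
print(ctrl.sense()['force'])
ctrl.set_gripper(0.75)
s=ctrl.sense();print(s['time_s'],s['force'].round(2),s['gripper_width'],s['ee_pos'])
ctrl.servo_line([.5568,.2331,.30],velocity=.12)
s=ctrl.sense();print(s['time_s'],s['force'].round(2))
ctrl.goto([.40,-.2,.35],down(np.deg2rad(-12.5)))
ctrl.sleep(.3)
for c in('top','side'):
    d=ctrl.camera(c);cv2.imwrite(f'pics/f_{c}.png',d['img'][:,:,::-1])
    for n in ('post_yellow_head','post_blue','post_red','jar','beaker'):
        print(c,n,[(round(r['score'],2),(d['R'].T@(np.array(r['position'])-d['t'])).round(3)) for r in ctrl.recognise(n,c)[:2]])
u=cv2.imread('pics/f_side.png')[225:345,250:350];t=cv2.imread('pics/f_top.png')[200:320,170:290]
cv2.imwrite('pics/f.png',np.hstack([cv2.resize(u,(450,540)),cv2.resize(t,(350,540))]))
E
```

```text
[-1.44581262  0.03436292  8.79834003]
25.0583 [-0.32  0.22  0.42] 0.7508645098761165 [0.55665078 0.23300416 0.13869926]
26.55 [ 0.14 -0.59  0.2 ]
top post_yellow_head [(0.57, array([0.557, 0.228, 0.182]))]
top post_blue [(0.58, array([ 0.545, -0.191,  0.168]))]
top post_red [(0.57, array([ 0.536, -0.267,  0.167])), (0.53, array([ 0.546, -0.191,  0.166]))]
top jar [(0.79, array([ 0.574, -0.018,  0.088]))]
top beaker [(0.74, array([ 0.536, -0.269,  0.166])), (0.62, array([0.436, 0.005, 0.018]))]
side post_yellow_head [(0.77, array([0.549, 0.241, 0.158])), (0.77, array([ 0.668, -0.319,  0.131]))]
side post_blue [(0.82, array([ 0.54 , -0.184,  0.143]))]
side post_red [(0.57, array([ 0.529, -0.267,  0.14 ]))]
side jar [(0.7, array([ 0.575, -0.   ,  0.057]))]
side beaker [(0.74, array([0.428, 0.025, 0.057]))]
```

View pics/f.png

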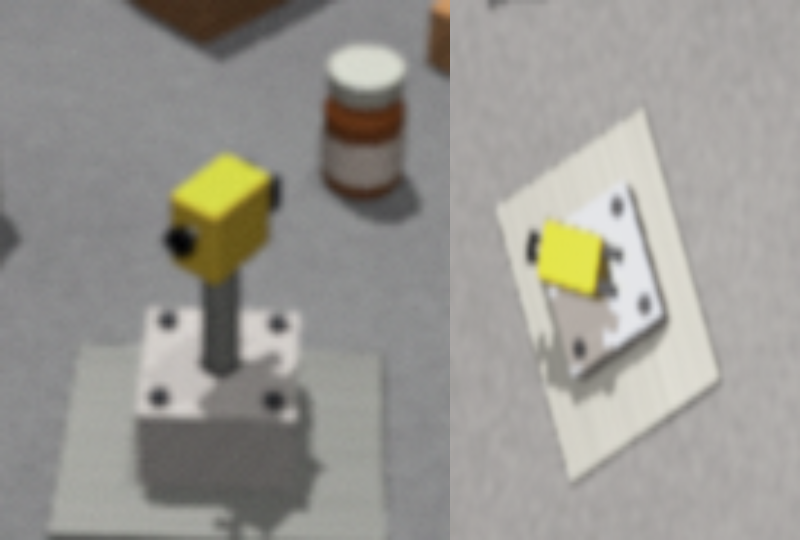

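View pics/f_side.png

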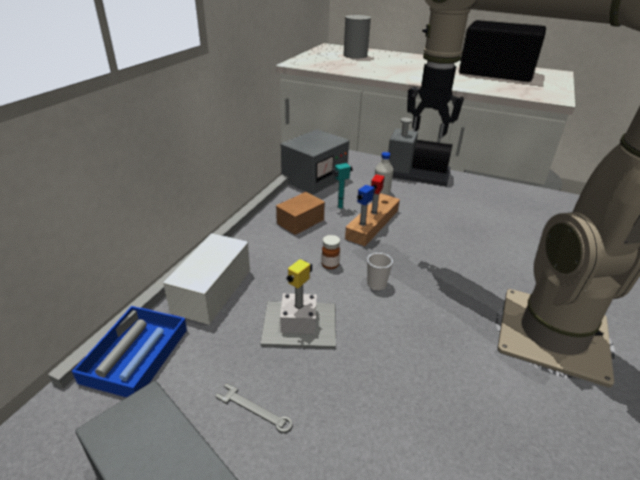

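The post stands upright in the block (side picture about (300,280)), with no line visible above the block top. The blue and red posts are still in the rack, the jar and beaker are where they were, and the arm is clear.

```bash
python3 -c "
from workcell import ctrl
s=ctrl.sense();print(s['time_s'],s['force']);ctrl.hand_in()"
```

```text
29.1417 [-0.29694841  0.6227895   0.36416893]
the job is handed in; nothing more can be done
```

The yellow post is planted in the socket block, released and standing. I handed the job in at 29 s of the 67 s allowed.

I gripped the post by its head, lifted it out of the rack and carried it over the other posts. A light-contact spiral search found the hole about 2.5 mm from where I first touched the block. I then pushed the post past the stopper until it hit bottom.

**Depth:** it went 38.1 mm below the block-top contact height, against 38 mm nominal, and the upward force rose sharply to about 21 N at the bottom. The post had not slipped in the grip.

**Final pictures:** the post looks upright, and no black line shows above the block. I judged this by eye and did not measure the tilt. The final positions reported for the blue post, red post, jar and beaker match the first ones to within about 2 mm. The other bystanders I compared only by eye in the side picture.

**Disagreement:** after release, the recogniser put the yellow head at (0.557, 0.228) from the top camera and (0.549, 0.241) from the side camera. I put that down to each camera seeing different faces of the head. The release position from the arm was (0.557, 0.233).

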